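# Put away the piled-up tins at the paint mixing bench

## Robot

A 6-joint arm with a two-finger parallel gripper is mounted at the origin on the work surface. World frame = base frame: x ahead of the robot, y to its left, z up, the work surface at z = 0. Lengths are in m, angles in rad, forces in N, time in s.
With the tool pointing down it reaches from about 0.35 to 0.775 m from the base axis. Payload 7.3 kg.
Tool frame: the origin (TCP) lies at the very end of the fingers, on their centre line; the grasp point (between the pads) lies 19 mm behind it (robot.hold_point_z is the distance from the TCP to the grasp point, in m); z points along the fingers, y is the direction in which the jaws open and shut (so a half turn about z gives the same grasp; the last joint's range is limited). The gripper opens to 92 mm and grips with 3 to 60 N. Pads are 19 mm wide; open, the fingers measure 130 mm over their backs; the gripper's body (75 mm by 190 mm) begins 47 mm behind the grasp point.
Start: joints at [-1.391, 0.342, 1.524, -0, 1.275, -0.146], TCP at [0.168, -0.497, 0.227] pointing down, gripper open.
Joint ranges: [-2.53, 2.53], [-0.77, 2.02], [0.04, 2.7], [-1, 4.14], [0.28, 2.66], [-3.11, 3.11]. Speed limits (rad/s): [2.57, 2.57, 3.14, 3.14, 3.14, 3.14].

## Interface

Orientations are given as [roll, pitch, yaw] about the fixed x, y, z axes, in that order (R = Rz(yaw) Ry(pitch) Rx(roll)).
In Python, from cell import monitor, viewer, robot gives the robot as it stands.
- The arm moves only by the tool move_arm, never from a script. Its argument "deltas" is a list of rows, each an object of numbers: "x", "y", "z": the shift along the tool's x, y, z in m; "wx", "wy", "wz": the turn, a rotation vector about the tool's x, y, z in degrees; "hand": the opening, from 0 (shut) to 1 (fully open). In form: [{"x": .., "y": .., "z": .., "wx": .., "wy": .., "wz": .., "hand": ..}, ...]. A call has 1 to 8 rows; each row is the pose to reach, as a shift and turn from the pose commanded when the call began, along the tool's axes at that moment; what a row does not reach only later rows make up. A row lasts 1/8 s, in which the tool goes at most 62.5 mm and 10.7 degrees, less where a joint would pass 70% of its speed; a pose out of reach is approached as far as the arm can. A call with a gripper value outside its range is refused whole. The fingers move at their own pace and stop on an object; "grip_force" is the grip in N (left out, the last holds). Time passes only in rows, so rows that repeat a pose let the fingers close. It gives the time, the measured TCP pose, the force and the opening at its end, in the units of the state.
- monitor.observe(): the state, without advancing time (a new reading comes with each control period).
- viewer.read_camera(name): name is "scene" or "top"; returns the picture (384x512x3 uint8, red, green, blue); there is no depth.
- viewer.camera_params(name): a dict with "camera_matrix" (3x3 intrinsics, pixels), "R" (3x3) and "t" (3): a world point X has camera coordinates R X + t. Camera axes: x right, y down, z forward; pixel columns grow to the right and rows downward; lengths in m; the calibration is good to about 2 mm. A picture is of the moment at which its call begins. camera_params takes no time and is no camera call.
- robot.hand_in(): hands the job in, once; it reports no verdict.
The state is a dict: "time": time; "qpos": joint angles; "qvel": joint speeds; "joint_efforts": joint torques, N m; "tool_pos": TCP position; "tool_rot": TCP orientation; "contact_force": force on the tool from outside, world axes, zero at the start; "torque": the same for the moment, N m; "opening": finger opening in m.
Only numpy, scipy, OpenCV 4.12 (cv2) and the standard library are available. Lean on these libraries where they do the work, as an engineer would, in place of code of your own. Each camera call takes 0.05 s, during which the arm holds its last target. There are 200 camera calls.

## Task

Two piles have been left on the mixing bench: take them apart and put each thing on its own place, the right way up and flat on the floor of its place: the paint tin in the larger round dish, the small flat tin in the smaller round dish, the oblong can in the larger rectangular tray, the sanding block in the smaller rectangular tray, and the tape roll over the pin of the tape holder. Keep the two tins and the can upright throughout, and set everything down gently rather than dropping it.

Things in the scene. Friction and masses are not known exactly. Their poses are not given: they have to be found in the camera images.
- paint_tin: Round steel paint tin with a blue label and a flat lid, 68 mm diameter, 75 mm tall, 0.25 to 0.46 kg. Stands on the bench at the bottom of one of the two piles, with the tape roll or the flat tin on its lid. Origin: centre of its underside; z points up.
- oblong_can: Rectangular steel can with blue side labels and a small black screw cap at one end of its top, 64 mm wide (its x) by 110 mm long (its y), 75 mm tall without the 4 mm cap, 0.3 to 0.6 kg. Stands on the bench at the bottom of the other pile, with the tape roll or the flat tin in the middle of its top. At the start its long side lies within 25 degrees of the world y direction. Origin: centre of its underside; z points up.
- tape_roll: Roll of cream masking tape lying flat, 56 mm outer diameter, 28 mm bore, 36 mm high, 70 g. Lies centred on the paint tin or on the oblong can (differs from start to start), with the sanding block on top of it. Origin: centre of its underside; z points up.
- flat_tin: Small round flat steel tin with a blue label, 46 mm diameter, 36 mm tall, 100 g. Stands centred on whichever of paint tin and oblong can does not carry the tape roll; nothing lies on it. Origin: centre of its underside; z points up.
- sanding_block: Brown cork sanding block with a grey sole, 36 mm wide (its x) by 72 mm long (its y), 32 mm high, 60 g, at any yaw. Lies centred on the tape roll. Origin: centre of its underside; z points up.
- large_dish: Larger round aluminium drip dish fixed to the bench: inside diameter 84 mm, wall 3 mm, rim 8 mm above the bench, inner floor 2 mm above the bench. Place of the paint tin. Origin: centre of its underside, on the bench; z up.
- small_dish: Smaller round aluminium drip dish fixed to the bench: inside diameter 62 mm, wall 3 mm, rim 8 mm above the bench, inner floor 2 mm above the bench. Place of the flat tin. Origin: centre of its underside, on the bench; z up.
- large_tray: Larger rectangular aluminium tray fixed to the bench: inside 80 mm (its x) by 126 mm (its y), wall 3 mm, rim 8 mm above the bench, inner floor 2 mm above the bench; its long side lies within 25 degrees of the world y direction. Place of the oblong can. Origin: centre of its underside, on the bench; z up.
- small_tray: Smaller rectangular aluminium tray fixed to the bench: inside 52 mm (its x) by 88 mm (its y), wall 3 mm, rim 8 mm above the bench, inner floor 2 mm above the bench; its long side lies within 25 degrees of the world y direction. Place of the sanding block. Origin: centre of its underside, on the bench; z up.
- tape_post: Tape holder fixed to the bench: a steel disc 80 mm in diameter and 6 mm thick with an upright round-topped steel pin, 12 mm diameter, in its middle; the pin's top is 48 mm above the bench. Place of the tape roll, which lies on the disc with the pin through its bore. Origin: centre of the disc's underside, on the bench; z up.
There are look-alikes about, which are no part of the job. What is shaped like the paint_tin but yellow is not meant.

How it is judged:
At the end, for the whole second after the job is handed in: Each thing is released, still (under 10 mm/s), upright within 2 degrees and flat on the floor of its own place, inside the rim: tins within 12 mm of their dish centres, can and block within 13 mm of their tray centres, tape on the holder disc, pin through its bore, within 13 mm of the pin (horizontal distance between paint_tin and large_dish below 0.012 m and z of paint_tin in the frame of large_dish between 0 and 0.0045 m and angle between each of paint_tin, oblong_can, flat_tin, sanding_block, tape_roll's own z axis and vertical below 0.035 rad and linear speed of each of paint_tin, oblong_can, flat_tin, sanding_block, tape_roll below 0.01 m/s and angular speed of each of paint_tin, oblong_can, flat_tin, sanding_block, tape_roll below 0.1 rad/s and horizontal distance between oblong_can and large_tray below 0.013 m and z of oblong_can in the frame of large_tray between 0 and 0.0045 m and horizontal distance between flat_tin and small_dish below 0.012 m and z of flat_tin in the frame of small_dish between 0 and 0.0045 m and horizontal distance between sanding_block and small_tray below 0.013 m and z of sanding_block in the frame of small_tray between 0 and 0.0045 m and horizontal distance between tape_roll and tape_post below 0.013 m and z of tape_roll in the frame of tape_post between 0.003 and 0.009 m); the robot touches nothing.
It fails at once if the paint tin, the flat tin or the oblong can is tipped by more than about 30 degrees (angle between any of paint_tin, flat_tin, oblong_can's own z axis and vertical above 0.52 rad).
It fails at once if one of the five things is dropped or thrown: it falls freely, touching nothing, at more than 0.8 m/s (a drop of about 3 cm) ((linear speed of paint_tin above 0.8 m/s and contact force between paint_tin and anything else below 0.01 N) or (linear speed of oblong_can above 0.8 m/s and contact force between oblong_can and anything else below 0.01 N) or (linear speed of flat_tin above 0.8 m/s and contact force between flat_tin and anything else below 0.01 N) or (linear speed of sanding_block above 0.8 m/s and contact force between sanding_block and anything else below 0.01 N) or (linear speed of tape_roll above 0.8 m/s and contact force between tape_roll and anything else below 0.01 N)).
It also fails if it takes over 139 s, if anything falls off the work surface, if the arm or the gripper's body presses on something with over 40 N, if the wrist force passes 120 N, or if a joint passes its speed limit or range.

## Working session

There is one attempt and no reset: what is moved stays moved. The work goes in short steps, Python scripts to look and compute and a tool call to move; the robot and the scene stay as the last step left them, time stands still between calls to the robot, and variables do not carry over. Pictures are saved under pics/ and viewed, about 12 in all and at most 16, crops included, and the job is handed in when it is done.

Besides the shell and the picture viewer there is one more tool, called in YAML: its name, and indented under it one key for each argument. move_arm: Moves the arm, as the interface text tells. Its arguments: {"type":"object","properties":{"deltas":{"type":"array","items":{"type":"object","properties":{"x":{"type":"number"},"y":{"type":"number"},"z":{"type":"number"},"wx":{"type":"number"},"wy":{"type":"number"},"wz":{"type":"number"},"hand":{"type":"number"}}}},"grip_force":{"type":"number"}},"required":["deltas"]}

```bash
mkdir -p pics; ls; python3 - <<'E'
from cell import monitor, viewer, robot
import cv2
print(monitor.observe())
for n in("top","scene"):
    cv2.imwrite(f"pics/{n}0.png",cv2.resize(viewer.read_camera(n)[:,:,::-1],(800,600),interpolation=cv2.INTER_CUBIC))
    print(viewer.camera_params(n))
print(robot.hold_point_z)
E
```

```text
pics
{'time': 0.0, 'qpos': array([-1.39099758e+00,  3.42715962e-01,  1.52500298e+00, -4.35937024e-06,
        1.27535674e+00, -1.46008930e-01]), 'qvel': array([-0.00169438, -0.00049649, -0.00043985,  0.00028395, -0.0002622 ,
       -0.00058262]), 'joint_efforts': array([-2.66489078e-03, -4.31247640e+01, -2.44207907e+01,  7.16361590e-02,
        5.58827980e-02, -1.12232040e-04]), 'tool_pos': array([ 0.16798413, -0.49699002,  0.22605335]), 'tool_rot': array([-3.14012480e+00, -2.11642167e-04,  3.25808790e-01]), 'contact_force': array([-0.42737534, -0.66728516,  0.01002555]), 'torque': array([-0.0547086 ,  0.01150883,  0.01514124]), 'opening': 0.09190030674935211}
{'camera_matrix': array([[444.07010093,   0.        , 252.72469165],
       [  0.        , 444.07010093, 189.92190649],
       [  0.        ,   0.        ,   1.        ]]), 'R': array([[-0.00360722, -0.99998547, -0.00400496],
       [-0.99720854,  0.00389583, -0.07456513],
       [ 0.07457965,  0.00372481, -0.9972081 ]]), 't': array([-0.01439471,  0.49093335,  1.22277832])}
{'camera_matrix': array([[474.90239733,   0.        , 263.46619818],
       [  0.        , 474.90239733, 195.91519337],
       [  0.        ,   0.        ,   1.        ]]), 'R': array([[ 0.17126814,  0.98494172, -0.02360145],
       [ 0.50771401, -0.10876359, -0.85463265],
       [-0.84433033,  0.13438856, -0.51869645]]), 't': array([-0.09268671, -0.15322777,  1.60122169])}
0.0188
```

View pics/top0.png

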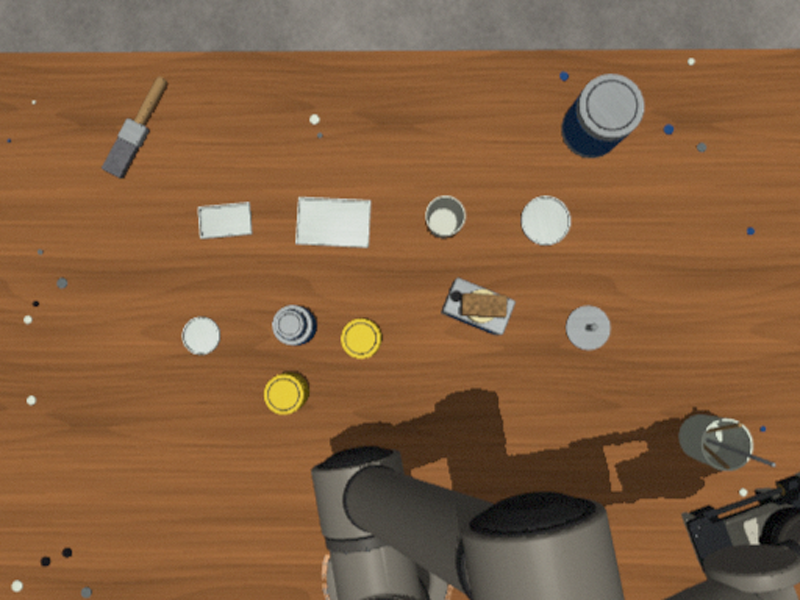

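View pics/scene0.png

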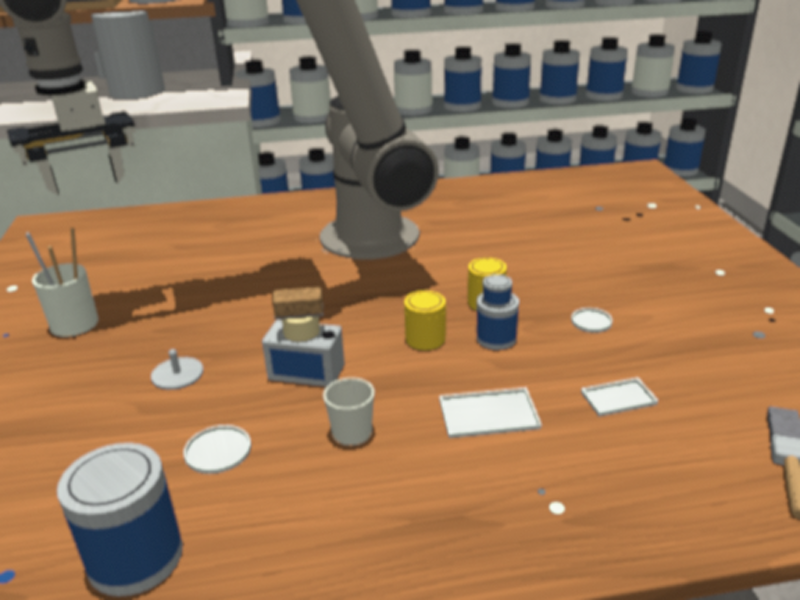

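```bash
cat > h.py <<'E'
from cell import monitor, viewer, robot
import numpy as np, cv2
def w(n,u,v,z):
    "native pixel + known height -> world"
    c=viewer.camera_params(n); R,t=c["R"],c["t"]
    d=R.T@np.linalg.inv(c["camera_matrix"])@[u,v,1]; o=-R.T@t
    return o+d*(z-o[2])/d[2]
def p(n,X):
    c=viewer.camera_params(n); q=c["camera_matrix"]@(c["R"]@X+c["t"]); return q[:2]/q[2]
def crop(n,name,x0,y0,x1,y1,s):
    im=viewer.read_camera(n)[y0:y1,x0:x1,::-1]
    cv2.imwrite(name,cv2.resize(im,None,fx=s,fy=s,interpolation=cv2.INTER_CUBIC))
E
python3 - <<'E'
from h import *
im=cv2.resize(viewer.read_camera("top"),None,fx=4,fy=4,interpolation=cv2.INTER_CUBIC)
hsv=cv2.cvtColor(im,cv2.COLOR_RGB2HSV)
m=((hsv[...,1]<70)&(hsv[...,2]>110)).astype(np.uint8); m[:110*4]=0; m[270*4:]=0
m=cv2.morphologyEx(m,cv2.MORPH_OPEN,np.ones((9,9)))
for c in cv2.findContours(m,0,1)[0]:
    if cv2.contourArea(c)<2000: continue
    (cx,cy),(a,b),an=cv2.minAreaRect(c); M=cv2.moments(c)
    f=lambda u,v,z=.006:w("top",(u+.5)/4-.5,(v+.5)/4-.5,z)
    bx=np.array([f(*q)[:2] for q in cv2.boxPoints(((cx,cy),(a,b),an))])
    e=[bx[1]-bx[0],bx[2]-bx[1]]; l=max(e,key=np.linalg.norm)
    print("px",np.round([cx/4,cy/4],1),"c",f(cx,cy)[:2].round(4),"mom",f(M['m10']/M['m00'],M['m01']/M['m00'])[:2].round(4),"size",[np.linalg.norm(q).round(4) for q in e],"long yaw",np.degrees(np.arctan2(l[1],l[0])).round(1))
for i,(x0,y0) in enumerate([(160,180),(270,170)]):
    pass
A=im[180*4:240*4,165*4:255*4];B=im[170*4:220*4,270*4:360*4]
o=np.zeros((600,800,3),np.uint8)
o[:300,:450]=cv2.resize(A,(450,300));o[300:600,:540]=cv2.resize(B,(540,300))
cv2.imwrite("pics/c1.png",o[:,:,::-1])
E
```

```text
px [128.5 214.8] c [0.4242 0.3347] mom [0.4241 0.3344] size [np.float64(0.0692), np.float64(0.0675)] long yaw -90.2
px [376.4 209.8] c [ 0.4356 -0.3624] mom [ 0.4357 -0.3624] size [np.float64(0.0795), np.float64(0.0801)] long yaw 178.5
px [186.8 207.9] c [0.4427 0.1706] mom [0.4423 0.1737] size [np.float64(0.0719), np.float64(0.0712)] long yaw -44.8
px [318.1 200.5] c [ 0.4624 -0.1991] mom [ 0.4498 -0.203 ] size [np.float64(0.0671), np.float64(0.048)] long yaw -22.9
px [282.8 141.8] c [ 0.63  -0.101] mom [ 0.6291 -0.1033] size [np.float64(0.0555), np.float64(0.0518)] long yaw -90.3
px [143.8 141. ] c [0.6337 0.2946] mom [0.6336 0.2941] size [np.float64(0.0969), np.float64(0.061)] long yaw -85.0
px [213.2 142. ] c [0.6301 0.097 ] mom [0.6297 0.0968] size [np.float64(0.089), np.float64(0.1347)] long yaw -93.1
px [349.4 141. ] c [ 0.6313 -0.2905] mom [ 0.631  -0.2901] size [np.float64(0.0905), np.float64(0.0906)] long yaw 178.7
```

View pics/c1.png

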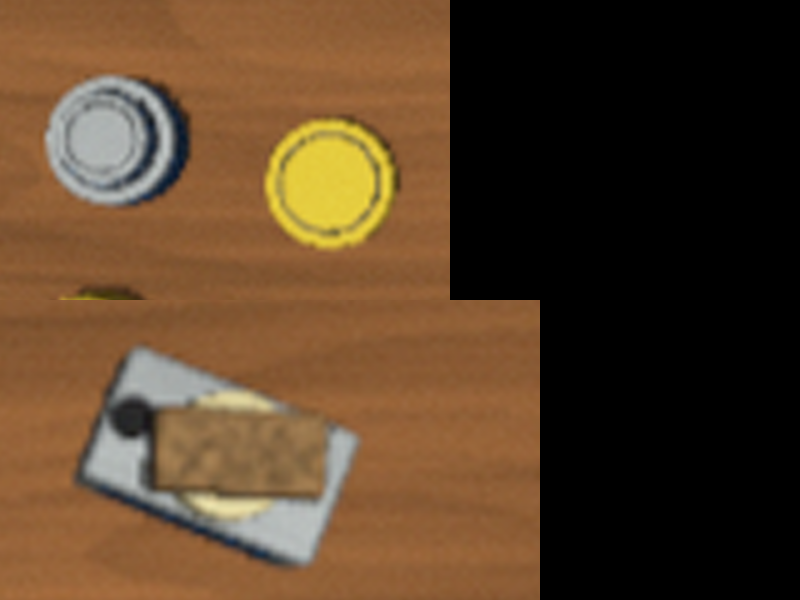

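```bash
python3 - <<'E'
from h import *
for n,u,v,z in [("flat",185,207.2,.111),("paint",187,207.6,.075),("block",309.7,194.9,.143),("can",306.4,195.8,.075)]: print(n,w("top",u,v,z).round(4))
f=lambda x,y:(270+(x+.5)/6-.5,170+(y-300+.5)/6-.5)
for q,z in [([(157,407),(330,412),(322,498),(153,490)],.143),([(138,347),(358,437),(308,565),(80,480)],.075)]:
    P=np.array([w("top",*f(*a),z)[:2] for a in q]); print(P.round(4),np.linalg.norm(P-np.roll(P,-1,0),axis=1).round(4))
# scene cam predictions (800x600 px)
for n,X in dict(flat=(.4412,.1712,.111),block=(.465,-.13,.143),post=(.4356,-.3624,.048),sdish=(.424,.3346,.002),ltray=(.63,.097,.002)).items(): print(n,(p("scene",np.array(X))*1.5625).round(1))
E
```

```text
flat [0.4399 0.1583 0.111 ]
paint [0.4402 0.1586 0.075 ]
block [ 0.4685 -0.1597  0.143 ]
can [ 0.4704 -0.1593  0.075 ]
[[ 0.4874 -0.1249]
 [ 0.4851 -0.1972]
 [ 0.449  -0.1933]
 [ 0.4527 -0.1228]] [0.0724 0.0362 0.0706 0.0349]
[[ 0.5197 -0.1231]
 [ 0.4792 -0.2203]
 [ 0.4225 -0.1972]
 [ 0.4605 -0.0967]] [0.1053 0.0612 0.1075 0.0648]
flat [504.2 279.6]
block [315.7 289.4]
post [171.  348.6]
sdish [590.1 319.9]
ltray [487.6 412.1]
```

```bash
cat >> h.py <<'E'
def plan(*wps,start=None):
    "wps: (x,y,z,yaw deg); prints tool-frame deltas, each from the previous waypoint (first from the measured pose)"
    s=monitor.observe(); pos,yaw=(s["tool_pos"],np.degrees(s["tool_rot"][2])) if start is None else (np.array(start[:3]),start[3])
    print("now",np.round(pos,4),round(yaw,2),"open",round(s["opening"],4),"F",s["contact_force"].round(1),"t",s["time"])
    for x,y,z,a in wps:
        d=np.array([x,y,z])-pos; c,n=np.cos(np.radians(yaw)),np.sin(np.radians(yaw)); wz=(yaw-a+180)%360-180
        print("x %.4f y %.4f z %.4f wz %.2f rows %.1f"%(d@[c,n,0],d@[n,-c,0],-d[2],wz,max(np.linalg.norm(d)/.0625,abs(wz)/10.7)))
        pos,yaw=np.array([x,y,z]),a
E
python3 -c "
from h import *
plan((.469,-.16,.2,87.7),(.469,-.16,.121,87.7))"
```

```text
now [ 0.168  -0.4971  0.2262] 18.67 open 0.0919 F [ 0.  -0.8  0.1] t 0.15
x 0.3930 y -0.2230 z 0.0262 wz -69.03 rows 7.2
x 0.0000 y 0.0000 z 0.0790 wz 0.00 rows 1.3
```

move_arm:
  deltas:
    - {"x":0.393,"y":-0.223,"z":0.0262,"wz":-69.03,"hand":1}
    - {"x":0.393,"y":-0.223,"z":0.0262,"wz":-69.03,"hand":1}
    - {"x":0.393,"y":-0.223,"z":0.0262,"wz":-69.03,"hand":1}
    - {"x":0.393,"y":-0.223,"z":0.0262,"wz":-69.03,"hand":1}
    - {"x":0.393,"y":-0.223,"z":0.0262,"wz":-69.03,"hand":1}
    - {"x":0.393,"y":-0.223,"z":0.0262,"wz":-69.03,"hand":1}
    - {"x":0.393,"y":-0.223,"z":0.0262,"wz":-69.03,"hand":1}
    - {"x":0.393,"y":-0.223,"z":0.0262,"wz":-69.03,"hand":1}

```text
schema error: expected keys x, y, z, wx, wy, wz, hand
```

```bash
python3 -c "
from h import *
plan((.469,-.16,.2,87.7),(.469,-.16,.121,87.7))"
```

```text
now [ 0.168  -0.4971  0.2262] 18.67 open 0.0919 F [ 0.  -0.8  0.1] t 0.15
x 0.3930 y -0.2230 z 0.0262 wz -69.03 rows 7.2
x 0.0000 y 0.0000 z 0.0790 wz 0.00 rows 1.3
```

move_arm:
  deltas:
    - {"x":0.393,"y":-0.223,"z":0.0262,"wx":0,"wy":0,"wz":-69.03,"hand":1}
    - {"x":0.393,"y":-0.223,"z":0.0262,"wx":0,"wy":0,"wz":-69.03,"hand":1}
    - {"x":0.393,"y":-0.223,"z":0.0262,"wx":0,"wy":0,"wz":-69.03,"hand":1}
    - {"x":0.393,"y":-0.223,"z":0.0262,"wx":0,"wy":0,"wz":-69.03,"hand":1}
    - {"x":0.393,"y":-0.223,"z":0.0262,"wx":0,"wy":0,"wz":-69.03,"hand":1}
    - {"x":0.393,"y":-0.223,"z":0.0262,"wx":0,"wy":0,"wz":-69.03,"hand":1}
    - {"x":0.393,"y":-0.223,"z":0.0262,"wx":0,"wy":0,"wz":-69.03,"hand":1}
    - {"x":0.393,"y":-0.223,"z":0.0262,"wx":0,"wy":0,"wz":-69.03,"hand":1}

```text
time: 1.15
tool_pos: [0.4704, -0.1575, 0.2]
tool_rot: [-3.141, -0.001, 1.535]
contact_force: [-0.2, -0.4, -0.1]
opening: 0.0918
```

```bash
python3 -c "
from h import *
plan((.469,-.16,.121,87.7))"
```

```text
now [ 0.4704 -0.1575  0.2   ] 87.97 open 0.0918 F [-0.2 -0.4 -0.1] t 1.15
x -0.0026 y -0.0013 z 0.0790 wz 0.27 rows 1.3
```

move_arm:
  deltas:
    - {"x":0,"y":0,"z":0.03,"wx":0,"wy":0,"wz":0,"hand":1}
    - {"x":0,"y":0,"z":0.06,"wx":0,"wy":0,"wz":0,"hand":1}
    - {"x":0,"y":0,"z":0.079,"wx":0,"wy":0,"wz":0,"hand":1}
    - {"x":0,"y":0,"z":0.079,"wx":0,"wy":0,"wz":0,"hand":1}

```text
time: 1.65
tool_pos: [0.4677, -0.1606, 0.1203]
tool_rot: [-3.138, -0.001, 1.529]
contact_force: [0.2, -0.4, 0.3]
opening: 0.0919
```

```bash
python3 -c "
from h import *
crop('scene','pics/s1.png',130,150,260,250,6)
plan((.469,-.16,.121,87.7))"
```

```text
now [ 0.4685 -0.1609  0.1214] 87.62 open 0.0919 F [-0.5 -0.7  0.2] t 1.7
x 0.0009 y 0.0004 z 0.0004 wz -0.08 rows 0.0
```

View pics/s1.png

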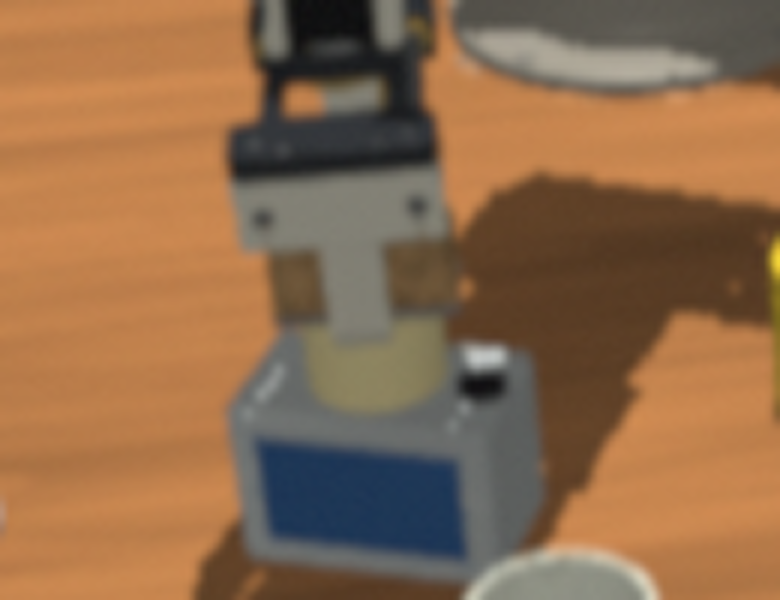

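The open fingers straddle the block: the front finger is at (360,280) and the block's ends show at both sides. The tape and can below it are clear of the fingers.

move_arm:
  deltas:
    - {"x":0,"y":0,"z":0,"wx":0,"wy":0,"wz":0,"hand":0}
    - {"x":0,"y":0,"z":0,"wx":0,"wy":0,"wz":0,"hand":0}
    - {"x":0,"y":0,"z":0,"wx":0,"wy":0,"wz":0,"hand":0}
    - {"x":0,"y":0,"z":0,"wx":0,"wy":0,"wz":0,"hand":0}
    - {"x":0,"y":0,"z":0,"wx":0,"wy":0,"wz":0,"hand":0}
    - {"x":0,"y":0,"z":0,"wx":0,"wy":0,"wz":0,"hand":0}
  grip_force: 12

```text
time: 2.45
tool_pos: [0.469, -0.1603, 0.1215]
tool_rot: [-3.142, 0.0, 1.531]
contact_force: [-0.6, -0.0, 0.9]
opening: 0.0366
```

```bash
python3 -c "
from h import *
S=(.469,-.16,.121,87.7)
plan((.469,-.16,.2,87.7),(.6337,.2944,.13,95),(.6337,.2944,.013,95),start=S)"
```

```text
now [ 0.469 -0.16   0.121] 87.7 open 0.0366 F [-0.6 -0.   0.9] t 2.45
x 0.0000 y 0.0000 z -0.0790 wz 0.00 rows 1.3
x 0.4606 y 0.1463 z 0.0700 wz -7.30 rows 7.8
x 0.0000 y 0.0000 z 0.1170 wz 0.00 rows 1.9
```

move_arm:
  deltas:
    - {"x":0,"y":0,"z":-0.02,"wx":0,"wy":0,"wz":0,"hand":0}
    - {"x":0,"y":0,"z":-0.05,"wx":0,"wy":0,"wz":0,"hand":0}
    - {"x":0,"y":0,"z":-0.079,"wx":0,"wy":0,"wz":0,"hand":0}
    - {"x":0,"y":0,"z":-0.079,"wx":0,"wy":0,"wz":0,"hand":0}

```text
time: 2.95
tool_pos: [0.4701, -0.1609, 0.2023]
tool_rot: [3.138, 0.002, 1.531]
contact_force: [-0.3, -0.5, -1.3]
opening: 0.036
```

move_arm:
  deltas:
    - {"x":0.05,"y":0.016,"z":0,"wx":0,"wy":0,"wz":-1,"hand":0}
    - {"x":0.11,"y":0.035,"z":0,"wx":0,"wy":0,"wz":-2,"hand":0}
    - {"x":0.169,"y":0.054,"z":0.01,"wx":0,"wy":0,"wz":-3,"hand":0}
    - {"x":0.228,"y":0.072,"z":0.02,"wx":0,"wy":0,"wz":-4,"hand":0}
    - {"x":0.287,"y":0.091,"z":0.03,"wx":0,"wy":0,"wz":-5,"hand":0}
    - {"x":0.345,"y":0.11,"z":0.04,"wx":0,"wy":0,"wz":-6,"hand":0}
    - {"x":0.403,"y":0.128,"z":0.055,"wx":0,"wy":0,"wz":-7,"hand":0}
    - {"x":0.4606,"y":0.1463,"z":0.07,"wx":0,"wy":0,"wz":-7.3,"hand":0}

```text
time: 3.95
tool_pos: [0.6335, 0.2956, 0.1281]
tool_rot: [-3.14, 0.001, 1.658]
contact_force: [1.4, -0.4, -0.8]
opening: 0.0361
```

move_arm:
  deltas:
    - {"x":0,"y":0,"z":0,"wx":0,"wy":0,"wz":0,"hand":0}
    - {"x":0,"y":0,"z":0.035,"wx":0,"wy":0,"wz":0,"hand":0}
    - {"x":0,"y":0,"z":0.07,"wx":0,"wy":0,"wz":0,"hand":0}
    - {"x":0,"y":0,"z":0.09,"wx":0,"wy":0,"wz":0,"hand":0}
    - {"x":0,"y":0,"z":0.09,"wx":0,"wy":0,"wz":0,"hand":0}

```text
time: 4.58
tool_pos: [0.6326, 0.2929, 0.0386]
tool_rot: [-3.138, 0.001, 1.657]
contact_force: [0.3, -0.1, -0.3]
opening: 0.0362
```

```bash
python3 -c "
from h import *
a=viewer.read_camera('scene')[215:280,350:450,::-1];b=viewer.read_camera('top')[100:180,90:200,::-1]
cv2.imwrite('pics/s2.png',np.vstack([cv2.resize(a,(500,300),interpolation=2),cv2.resize(b,(500,300),interpolation=2)]))
plan((.6337,.2944,.012,95))"
```

```text
now [0.6344 0.2938 0.0416] 94.98 open 0.0363 F [ 0.3  0.5 -0.5] t 4.675
x 0.0007 y -0.0006 z 0.0296 wz -0.02 rows 0.5
```

View pics/s2.png

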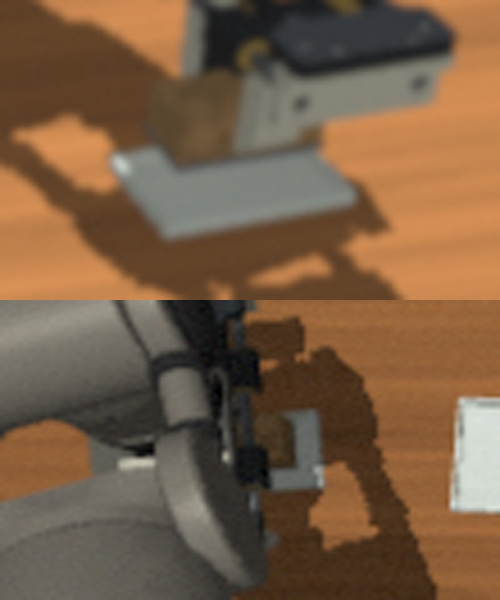

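```bash
python3 -c "
from h import *
a=p('top',np.array([.6337,.2944,.064]));b=p('top',np.array([.6337,.2944,.008]));print(a,b,(a-b)/[.22,.2667])"
```

```text
[138.21145244 136.72722565] [143.35287654 140.54690935] [-23.37010953 -14.32202359]
```

move_arm:
  deltas:
    - {"x":0,"y":0,"z":0.012,"wx":0,"wy":0,"wz":0,"hand":0}
    - {"x":0,"y":0,"z":0.02,"wx":0,"wy":0,"wz":0,"hand":0}
    - {"x":0,"y":0,"z":0.025,"wx":0,"wy":0,"wz":0,"hand":0}
    - {"x":0,"y":0,"z":0.028,"wx":0,"wy":0,"wz":0,"hand":0}
    - {"x":0,"y":0,"z":0.028,"wx":0,"wy":0,"wz":0,"hand":0}

```text
time: 5.3
tool_pos: [0.6338, 0.2939, 0.0127]
tool_rot: [3.141, -0.0, 1.658]
contact_force: [0.3, 0.4, -1.0]
opening: 0.0359
```

move_arm:
  deltas:
    - {"x":0,"y":0,"z":0.001,"wx":0,"wy":0,"wz":0,"hand":0}
    - {"x":0,"y":0,"z":0.001,"wx":0,"wy":0,"wz":0,"hand":0.7}
    - {"x":0,"y":0,"z":0.001,"wx":0,"wy":0,"wz":0,"hand":0.7}
    - {"x":0,"y":0,"z":-0.02,"wx":0,"wy":0,"wz":0,"hand":0.7}
    - {"x":0,"y":0,"z":-0.08,"wx":0,"wy":0,"wz":0,"hand":0.85}
    - {"x":0,"y":0,"z":-0.14,"wx":0,"wy":0,"wz":0,"hand":0.85}
    - {"x":0,"y":0,"z":-0.16,"wx":0,"wy":0,"wz":0,"hand":0.85}

```text
time: 6.18
tool_pos: [0.6356, 0.2946, 0.1798]
tool_rot: [3.132, -0.002, 1.658]
contact_force: [0.2, 0.8, 0.1]
opening: 0.0778
```

```bash
python3 -c "
from h import *
plan((.44,.1585,.17,45),(.44,.1585,.086,45))"
```

```text
now [0.6356 0.2946 0.1798] 95.0 open 0.0778 F [0.2 0.8 0.1] t 6.175
x -0.1185 y -0.2067 z 0.0098 wz 50.00 rows 4.7
x 0.0000 y 0.0000 z 0.0840 wz 0.00 rows 1.3
```

move_arm:
  deltas:
    - {"x":-0.025,"y":-0.043,"z":0,"wx":0,"wy":0,"wz":10,"hand":0.85}
    - {"x":-0.05,"y":-0.086,"z":0,"wx":0,"wy":0,"wz":20,"hand":0.85}
    - {"x":-0.075,"y":-0.129,"z":0,"wx":0,"wy":0,"wz":30,"hand":0.85}
    - {"x":-0.1,"y":-0.172,"z":0,"wx":0,"wy":0,"wz":40,"hand":0.85}
    - {"x":-0.1185,"y":-0.2048,"z":0.002,"wx":0,"wy":0,"wz":50,"hand":0.85}
    - {"x":-0.1185,"y":-0.2048,"z":0.002,"wx":0,"wy":0,"wz":50,"hand":0.85}
    - {"x":-0.1185,"y":-0.2048,"z":0.002,"wx":0,"wy":0,"wz":50,"hand":0.85}

```text
time: 7.05
tool_pos: [0.4412, 0.1583, 0.1718]
tool_rot: [3.14, -0.003, 0.787]
contact_force: [-0.0, 0.0, 0.5]
opening: 0.0785
```

```bash
python3 -c "
from h import *
a=viewer.read_camera('scene')[215:280,350:450,::-1];b=viewer.read_camera('top')[100:180,90:200,::-1]
cv2.imwrite('pics/s3.png',np.vstack([cv2.resize(a,(500,300),interpolation=2),cv2.resize(b,(500,300),interpolation=2)]))
plan((.44,.1585,.085,45))"
```

```text
now [0.4412 0.1585 0.1711] 45.08 open 0.0785 F [ 1.   0.  -1.4] t 7.15
x -0.0008 y -0.0008 z 0.0861 wz 0.08 rows 1.4
```

View pics/s3.png

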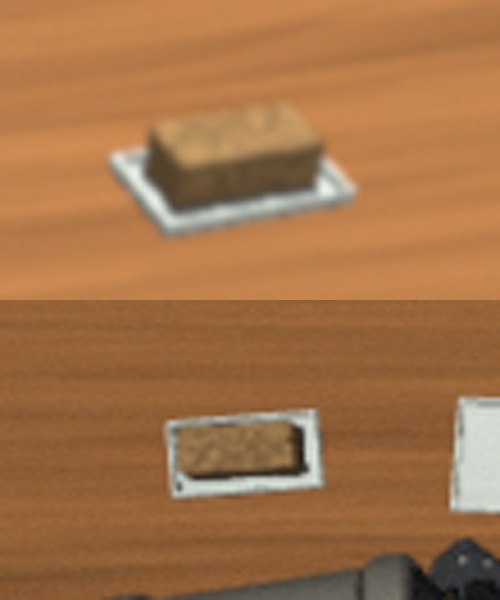

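The block lies flat inside the small tray, close to its centre. Next is the flat tin.

move_arm:
  deltas:
    - {"x":-0.0004,"y":-0.0004,"z":0.03,"wx":0,"wy":0,"wz":0,"hand":0.85}
    - {"x":-0.0004,"y":-0.0004,"z":0.06,"wx":0,"wy":0,"wz":0,"hand":0.85}
    - {"x":-0.0004,"y":-0.0004,"z":0.085,"wx":0,"wy":0,"wz":0,"hand":0.85}
    - {"x":-0.0004,"y":-0.0004,"z":0.085,"wx":0,"wy":0,"wz":0,"hand":0.85}
    - {"x":-0.0004,"y":-0.0004,"z":0.085,"wx":0,"wy":0,"wz":0,"hand":0.2}
    - {"x":-0.0004,"y":-0.0004,"z":0.085,"wx":0,"wy":0,"wz":0,"hand":0.2}
    - {"x":-0.0004,"y":-0.0004,"z":0.085,"wx":0,"wy":0,"wz":0,"hand":0.2}
    - {"x":-0.0004,"y":-0.0004,"z":0.085,"wx":0,"wy":0,"wz":0,"hand":0.2}
  grip_force: 15

```text
time: 8.15
tool_pos: [0.4397, 0.158, 0.0861]
tool_rot: [3.141, -0.001, 0.785]
contact_force: [0.3, 0.2, 2.6]
opening: 0.0455
```

```bash
python3 -c "
from h import *
S=(.44,.1585,.085,45)
plan((.44,.1585,.13,45),(.4242,.3346,.13,45),(.4242,.3346,.012,45),start=S)"
```

```text
now [0.44   0.1585 0.085 ] 45 open 0.0455 F [0.3 0.2 2.6] t 8.15
x 0.0000 y 0.0000 z -0.0450 wz 0.00 rows 0.7
x 0.1133 y -0.1357 z -0.0000 wz 0.00 rows 2.8
x 0.0000 y 0.0000 z 0.1180 wz 0.00 rows 1.9
```

move_arm:
  deltas:
    - {"x":0,"y":0,"z":-0.02,"wx":0,"wy":0,"wz":0,"hand":0.2}
    - {"x":0,"y":0,"z":-0.045,"wx":0,"wy":0,"wz":0,"hand":0.2}
    - {"x":0.03,"y":-0.036,"z":-0.05,"wx":0,"wy":0,"wz":0,"hand":0.2}
    - {"x":0.065,"y":-0.078,"z":-0.05,"wx":0,"wy":0,"wz":0,"hand":0.2}
    - {"x":0.1,"y":-0.12,"z":-0.04,"wx":0,"wy":0,"wz":0,"hand":0.2}
    - {"x":0.1133,"y":-0.1357,"z":0,"wx":0,"wy":0,"wz":0,"hand":0.2}
    - {"x":0.1133,"y":-0.1357,"z":0.04,"wx":0,"wy":0,"wz":0,"hand":0.2}
    - {"x":0.1133,"y":-0.1357,"z":0.05,"wx":0,"wy":0,"wz":0,"hand":0.2}

```text
time: 9.15
tool_pos: [0.4218, 0.3333, 0.0332]
tool_rot: [-3.14, 0.005, 0.786]
contact_force: [-1.0, 0.5, -0.3]
opening: 0.0458
```

move_arm:
  deltas:
    - {"x":0,"y":0,"z":0.01,"wx":0,"wy":0,"wz":0,"hand":0.2}
    - {"x":0,"y":0,"z":0.018,"wx":0,"wy":0,"wz":0,"hand":0.2}
    - {"x":0,"y":0,"z":0.022,"wx":0,"wy":0,"wz":0,"hand":0.2}
    - {"x":0,"y":0,"z":0.022,"wx":0,"wy":0,"wz":0,"hand":0.2}

```text
time: 9.65
tool_pos: [0.4238, 0.334, 0.0138]
tool_rot: [3.141, -0.0, 0.785]
contact_force: [-0.3, 0.4, -0.9]
opening: 0.0456
```

```bash
python3 -c "
from h import *
plan((.4242,.3346,.012,45))"
```

```text
now [0.4238 0.334  0.0138] 44.98 open 0.0456 F [-0.3  0.4 -0.9] t 9.65
x 0.0007 y -0.0001 z 0.0018 wz -0.02 rows 0.0
```

move_arm:
  deltas:
    - {"x":0,"y":0,"z":0.001,"wx":0,"wy":0,"wz":0,"hand":0.2}
    - {"x":0,"y":0,"z":0.0015,"wx":0,"wy":0,"wz":0,"hand":0.2}
    - {"x":0,"y":0,"z":0.0015,"wx":0,"wy":0,"wz":0,"hand":0.8}
    - {"x":0,"y":0,"z":0.0015,"wx":0,"wy":0,"wz":0,"hand":0.8}
    - {"x":0,"y":0,"z":-0.02,"wx":0,"wy":0,"wz":0,"hand":0.8}
    - {"x":0,"y":0,"z":-0.07,"wx":0,"wy":0,"wz":0,"hand":1}
    - {"x":0,"y":0,"z":-0.12,"wx":0,"wy":0,"wz":0,"hand":1}
    - {"x":0,"y":0,"z":-0.12,"wx":0,"wy":0,"wz":0,"hand":1}

```text
time: 10.65
tool_pos: [0.4257, 0.3354, 0.1375]
tool_rot: [3.139, -0.008, 0.785]
contact_force: [0.7, -0.3, -0.7]
opening: 0.0913
```

```bash
python3 -c "
from h import *
S=(.4242,.3346,.133,45)
plan((.4402,.1586,.13,45),(.4402,.1586,.04,45),start=S)"
```

```text
now [0.4242 0.3346 0.133 ] 45 open 0.0913 F [ 0.7 -0.3 -0.7] t 10.65
x -0.1131 y 0.1358 z 0.0030 wz 0.00 rows 2.8
x 0.0000 y 0.0000 z 0.0900 wz 0.00 rows 1.4
```

move_arm:
  deltas:
    - {"x":-0.04,"y":0.048,"z":0,"wx":0,"wy":0,"wz":0,"hand":1}
    - {"x":-0.08,"y":0.096,"z":0,"wx":0,"wy":0,"wz":0,"hand":1}
    - {"x":-0.1131,"y":0.1358,"z":0.003,"wx":0,"wy":0,"wz":0,"hand":1}
    - {"x":-0.1131,"y":0.1358,"z":0.003,"wx":0,"wy":0,"wz":0,"hand":1}
    - {"x":-0.1131,"y":0.1358,"z":0.003,"wx":0,"wy":0,"wz":0,"hand":1}

```text
time: 11.28
tool_pos: [0.4393, 0.1582, 0.1299]
tool_rot: [-3.141, 0.001, 0.785]
contact_force: [-0.9, 0.6, 0.3]
opening: 0.0919
```

```bash
python3 -c "
from h import *
crop('scene','pics/s4.png',255,140,405,240,5)
plan((.4402,.1586,.04,45))"
```

```text
now [0.4393 0.1587 0.13  ] 45.02 open 0.0915 F [0.3 0.8 0.2] t 11.325
x 0.0005 y 0.0007 z 0.0900 wz 0.02 rows 1.4
```

View pics/s4.png

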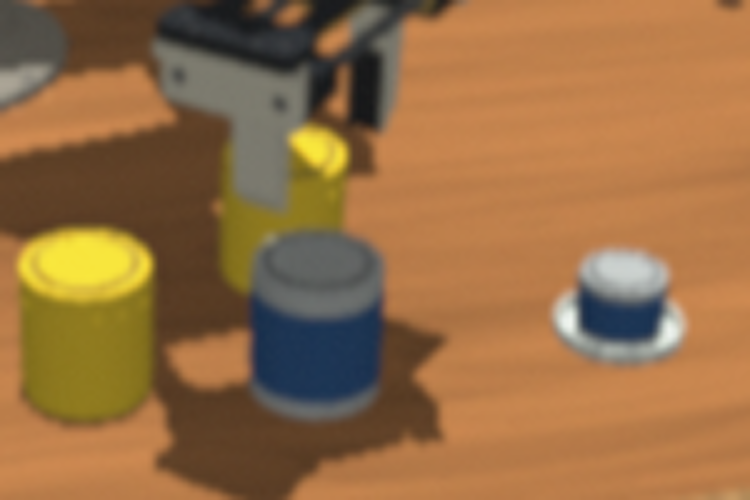

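The flat tin sits in the small dish. The fingers are at (262,200) and (370,120), centred over the blue tin's lid at (318,260).

move_arm:
  deltas:
    - {"x":0,"y":0,"z":0.03,"wx":0,"wy":0,"wz":0,"hand":1}
    - {"x":0,"y":0,"z":0.06,"wx":0,"wy":0,"wz":0,"hand":1}
    - {"x":0,"y":0,"z":0.09,"wx":0,"wy":0,"wz":0,"hand":1}
    - {"x":0,"y":0,"z":0.09,"wx":0,"wy":0,"wz":0,"hand":1}
    - {"x":0,"y":0,"z":0.09,"wx":0,"wy":0,"wz":0,"hand":0.5}
    - {"x":0,"y":0,"z":0.09,"wx":0,"wy":0,"wz":0,"hand":0.5}
    - {"x":0,"y":0,"z":0.09,"wx":0,"wy":0,"wz":0,"hand":0.5}
    - {"x":0,"y":0,"z":0.09,"wx":0,"wy":0,"wz":0,"hand":0.5}
  grip_force: 30

```text
time: 12.32
tool_pos: [0.4399, 0.1584, 0.0414]
tool_rot: [3.141, -0.001, 0.785]
contact_force: [-2.3, 2.1, 6.5]
opening: 0.0677
```

```bash
python3 -c "
from h import *
S=(.4402,.1586,.04,45)
plan((.4402,.1586,.2,45),(.54,-.1,.2,45),(.631,-.2903,.2,45),(.631,-.2903,.042,45),start=S)"
```

```text
now [0.4402 0.1586 0.04  ] 45 open 0.0677 F [-2.3  2.1  6.5] t 12.325
x 0.0000 y 0.0000 z -0.1600 wz 0.00 rows 2.6
x -0.1123 y 0.2534 z -0.0000 wz 0.00 rows 4.4
x -0.0702 y 0.1989 z -0.0000 wz 0.00 rows 3.4
x 0.0000 y 0.0000 z 0.1580 wz 0.00 rows 2.5
```

move_arm:
  deltas:
    - {"x":0,"y":0,"z":-0.015,"wx":0,"wy":0,"wz":0,"hand":0.5}
    - {"x":0,"y":0,"z":-0.05,"wx":0,"wy":0,"wz":0,"hand":0.5}
    - {"x":0,"y":0,"z":-0.095,"wx":0,"wy":0,"wz":0,"hand":0.5}
    - {"x":0,"y":0,"z":-0.135,"wx":0,"wy":0,"wz":0,"hand":0.5}
    - {"x":0,"y":0,"z":-0.16,"wx":0,"wy":0,"wz":0,"hand":0.5}
    - {"x":-0.012,"y":0.027,"z":-0.16,"wx":0,"wy":0,"wz":0,"hand":0.5}
    - {"x":-0.03,"y":0.068,"z":-0.16,"wx":0,"wy":0,"wz":0,"hand":0.5}
    - {"x":-0.05,"y":0.113,"z":-0.16,"wx":0,"wy":0,"wz":0,"hand":0.5}

```text
time: 13.32
tool_pos: [0.4839, 0.0418, 0.2003]
tool_rot: [-3.141, 0.001, 0.786]
contact_force: [1.7, -0.9, -4.8]
opening: 0.0678
```

move_arm:
  deltas:
    - {"x":-0.02,"y":0.045,"z":0,"wx":0,"wy":0,"wz":0,"hand":0.5}
    - {"x":-0.04,"y":0.092,"z":0,"wx":0,"wy":0,"wz":0,"hand":0.5}
    - {"x":-0.06,"y":0.139,"z":0,"wx":0,"wy":0,"wz":0,"hand":0.5}
    - {"x":-0.078,"y":0.19,"z":0,"wx":0,"wy":0,"wz":0,"hand":0.5}
    - {"x":-0.094,"y":0.235,"z":0,"wx":0,"wy":0,"wz":0,"hand":0.5}
    - {"x":-0.11,"y":0.28,"z":0,"wx":0,"wy":0,"wz":0,"hand":0.5}
    - {"x":-0.124,"y":0.318,"z":0,"wx":0,"wy":0,"wz":0,"hand":0.5}
    - {"x":-0.1325,"y":0.3393,"z":0,"wx":0,"wy":0,"wz":0,"hand":0.5}

```text
time: 14.32
tool_pos: [0.63, -0.2929, 0.1989]
tool_rot: [-3.14, 0.001, 0.784]
contact_force: [0.2, 0.1, -4.2]
opening: 0.0675
```

move_arm:
  deltas:
    - {"x":0,"y":0,"z":0.01,"wx":0,"wy":0,"wz":0,"hand":0.5}
    - {"x":0,"y":0,"z":0.04,"wx":0,"wy":0,"wz":0,"hand":0.5}
    - {"x":0,"y":0,"z":0.08,"wx":0,"wy":0,"wz":0,"hand":0.5}
    - {"x":0,"y":0,"z":0.115,"wx":0,"wy":0,"wz":0,"hand":0.5}
    - {"x":0,"y":0,"z":0.135,"wx":0,"wy":0,"wz":0,"hand":0.5}
    - {"x":0,"y":0,"z":0.135,"wx":0,"wy":0,"wz":0,"hand":0.5}
    - {"x":0,"y":0,"z":0.135,"wx":0,"wy":0,"wz":0,"hand":0.5}

```text
time: 15.2
tool_pos: [0.6307, -0.2906, 0.0664]
tool_rot: [3.141, -0.0, 0.786]
contact_force: [0.5, -0.3, -4.0]
opening: 0.0675
```

```bash
python3 -c "
from h import *
crop('scene','pics/s5.png',80,200,200,300,6)
plan((.631,-.2903,.042,45))"
```

```text
now [ 0.6309 -0.2909  0.067 ] 45.01 open 0.0676 F [ 0.3 -0.5 -4.5] t 15.25
x 0.0004 y -0.0004 z 0.0250 wz 0.01 rows 0.4
```

View pics/s5.png

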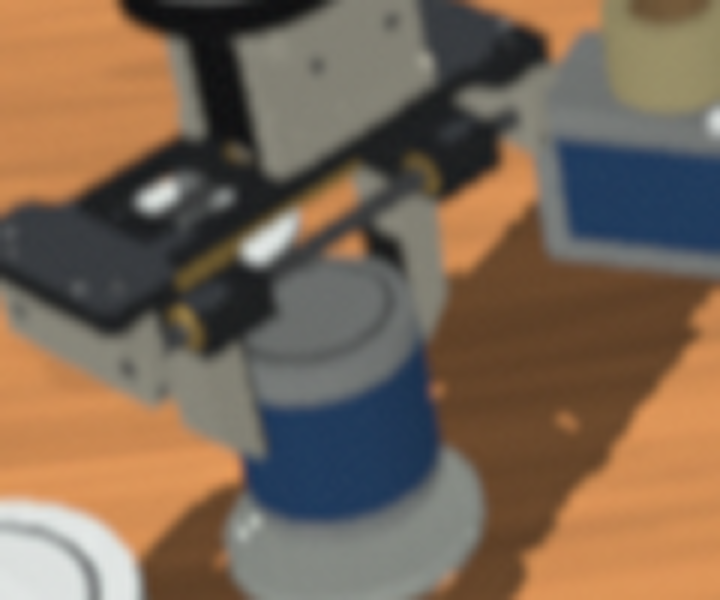

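The tin hangs upright and centred over the large dish, about 25 mm up.

move_arm:
  deltas:
    - {"x":0,"y":0,"z":0.01,"wx":0,"wy":0,"wz":0,"hand":0.5}
    - {"x":0,"y":0,"z":0.018,"wx":0,"wy":0,"wz":0,"hand":0.5}
    - {"x":0,"y":0,"z":0.022,"wx":0,"wy":0,"wz":0,"hand":0.5}
    - {"x":0,"y":0,"z":0.0235,"wx":0,"wy":0,"wz":0,"hand":0.5}
    - {"x":0,"y":0,"z":0.0235,"wx":0,"wy":0,"wz":0,"hand":0.5}

```text
time: 15.88
tool_pos: [0.6301, -0.2908, 0.0435]
tool_rot: [-3.141, 0.0, 0.785]
contact_force: [-4.7, 1.8, 5.5]
opening: 0.0675
```

move_arm:
  deltas:
    - {"x":0,"y":0,"z":0,"wx":0,"wy":0,"wz":0,"hand":1}
    - {"x":0,"y":0,"z":0,"wx":0,"wy":0,"wz":0,"hand":1}
    - {"x":0,"y":0,"z":0,"wx":0,"wy":0,"wz":0,"hand":1}
    - {"x":0,"y":0,"z":-0.02,"wx":0,"wy":0,"wz":0,"hand":1}
    - {"x":0,"y":0,"z":-0.06,"wx":0,"wy":0,"wz":0,"hand":1}
    - {"x":0,"y":0,"z":-0.11,"wx":0,"wy":0,"wz":0,"hand":1}
    - {"x":0,"y":0,"z":-0.13,"wx":0,"wy":0,"wz":0,"hand":1}

```text
time: 16.75
tool_pos: [0.6318, -0.2916, 0.1778]
tool_rot: [3.134, -0.002, 0.785]
contact_force: [0.1, -0.4, -0.5]
opening: 0.0919
```

```bash
python3 -c "
from h import *
S=(.631,-.2903,.1715,45)
plan((.4704,-.1593,.16,68.6),(.4704,-.1593,.084,68.6),start=S)
crop('scene','pics/s6.png',80,200,200,300,6)"
```

```text
now [ 0.631  -0.2903  0.1715] 45 open 0.0919 F [ 0.1 -0.4 -0.5] t 16.75
x -0.0209 y -0.2062 z 0.0115 wz -23.60 rows 3.3
x 0.0000 y 0.0000 z 0.0760 wz 0.00 rows 1.2
```

View pics/s6.png

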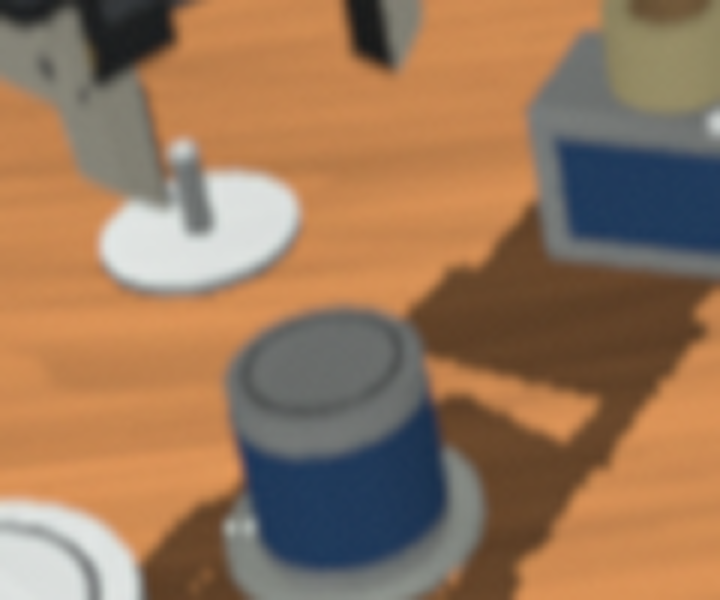

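Paint tin is inside the large dish. The pin base is clear for the tape.

move_arm:
  deltas:
    - {"x":-0.006,"y":-0.05,"z":0,"wx":0,"wy":0,"wz":-6,"hand":1}
    - {"x":-0.012,"y":-0.105,"z":0,"wx":0,"wy":0,"wz":-12,"hand":1}
    - {"x":-0.018,"y":-0.16,"z":0.005,"wx":0,"wy":0,"wz":-18,"hand":1}
    - {"x":-0.0209,"y":-0.2062,"z":0.0115,"wx":0,"wy":0,"wz":-23.6,"hand":1}
    - {"x":-0.0209,"y":-0.2062,"z":0.0115,"wx":0,"wy":0,"wz":-23.6,"hand":1}
    - {"x":-0.0209,"y":-0.2062,"z":0.0115,"wx":0,"wy":0,"wz":-23.6,"hand":1}
    - {"x":-0.0209,"y":-0.2062,"z":0.0515,"wx":0,"wy":0,"wz":-23.6,"hand":1}
    - {"x":-0.0209,"y":-0.2062,"z":0.0865,"wx":0,"wy":0,"wz":-23.6,"hand":1}

```text
time: 17.8
tool_pos: [0.4714, -0.1611, 0.085]
tool_rot: [3.139, 0.0, 1.196]
contact_force: [-0.4, -0.3, -0.1]
opening: 0.0919
```

move_arm:
  deltas:
    - {"x":0,"y":0,"z":0,"wx":0,"wy":0,"wz":0,"hand":1}
    - {"x":0,"y":0,"z":0,"wx":0,"wy":0,"wz":0,"hand":0.4}
    - {"x":0,"y":0,"z":0,"wx":0,"wy":0,"wz":0,"hand":0.4}
    - {"x":0,"y":0,"z":0,"wx":0,"wy":0,"wz":0,"hand":0.4}
    - {"x":0,"y":0,"z":0,"wx":0,"wy":0,"wz":0,"hand":0.4}
    - {"x":0,"y":0,"z":0,"wx":0,"wy":0,"wz":0,"hand":0.4}
  grip_force: 12

```text
time: 18.55
tool_pos: [0.47, -0.1599, 0.0861]
tool_rot: [3.141, 0.0, 1.197]
contact_force: [-1.1, -1.1, 4.8]
opening: 0.0561
```

```bash
python3 -c "
from h import *
S=(.4704,-.1593,.085,68.6)
plan((.4704,-.1593,.13,68.6),(.4356,-.3624,.13,68.6),(.4356,-.3624,.016,68.6),start=S)
s=monitor.observe();print(s['tool_pos'],s['tool_rot'])
crop('scene','pics/s7.png',130,150,260,250,6)"
```

```text
now [ 0.4704 -0.1593  0.085 ] 68.6 open 0.0561 F [-1.1 -1.1  4.8] t 18.55
x 0.0000 y 0.0000 z -0.0450 wz 0.00 rows 0.7
x -0.2018 y 0.0417 z -0.0000 wz 0.00 rows 3.3
x 0.0000 y 0.0000 z 0.1140 wz 0.00 rows 1.8
[ 0.47003347 -0.15994202  0.08611307] [3.14056014e+00 2.28465394e-04 1.19738419e+00]
```

View pics/s7.png

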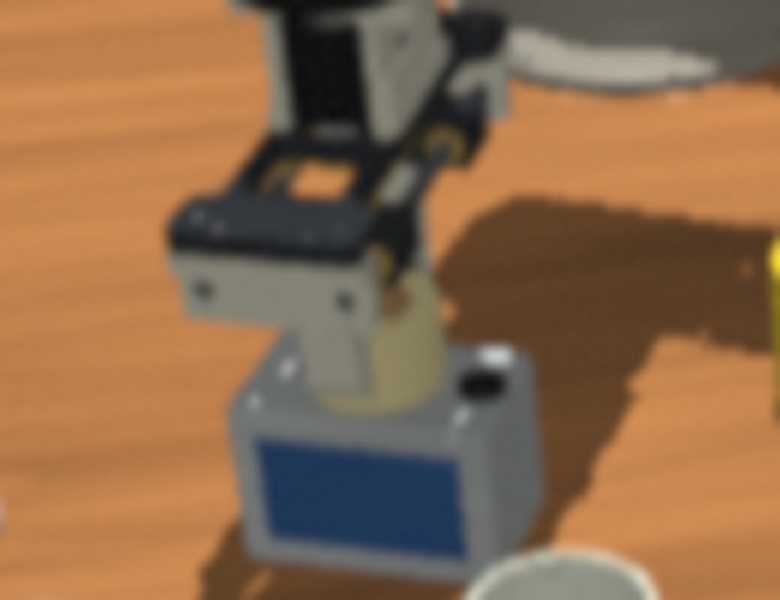

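move_arm:
  deltas:
    - {"x":0,"y":0,"z":-0.015,"wx":0,"wy":0,"wz":0,"hand":0.4}
    - {"x":0,"y":0,"z":-0.035,"wx":0,"wy":0,"wz":0,"hand":0.4}
    - {"x":-0.03,"y":0.0062,"z":-0.035,"wx":0,"wy":0,"wz":0,"hand":0.4}
    - {"x":-0.08,"y":0.0165,"z":-0.035,"wx":0,"wy":0,"wz":0,"hand":0.4}
    - {"x":-0.13,"y":0.0269,"z":-0.03,"wx":0,"wy":0,"wz":0,"hand":0.4}
    - {"x":-0.175,"y":0.0362,"z":-0.01,"wx":0,"wy":0,"wz":0,"hand":0.4}
    - {"x":-0.2018,"y":0.0417,"z":0.01,"wx":0,"wy":0,"wz":0,"hand":0.4}
    - {"x":-0.2018,"y":0.0417,"z":0.013,"wx":0,"wy":0,"wz":0,"hand":0.4}

```text
time: 19.6
tool_pos: [0.4339, -0.3642, 0.0717]
tool_rot: [-3.14, -0.001, 1.194]
contact_force: [0.2, 0.1, -0.6]
opening: 0.0565
```

```bash
python3 -c "
from h import *
a=viewer.read_camera('scene')[180:260,75:155,::-1];b=viewer.read_camera('top')[175:235,340:420,::-1]
cv2.imwrite('pics/s8.png',np.hstack([cv2.resize(a,(400,400),interpolation=2),cv2.resize(b,(400,400),interpolation=2)]))
plan((.4356,-.3624,.016,68.6))
for z in (.006,.048,.062,.098): print(z,(p('scene',np.array([.4356,-.3624,z]))-[75,180])*5)"
```

```text
now [ 0.4348 -0.3623  0.0726] 68.57 open 0.056 F [ 0.8  0.3 -0.3] t 19.7
x 0.0002 y 0.0008 z 0.0566 wz -0.03 rows 0.9
0.006 [188.41648161 284.99280844]
0.048 [172.22621917 215.36456594]
0.062 [166.69345632 191.57022939]
0.098 [152.1409453  128.98534109]
```

View pics/s8.png

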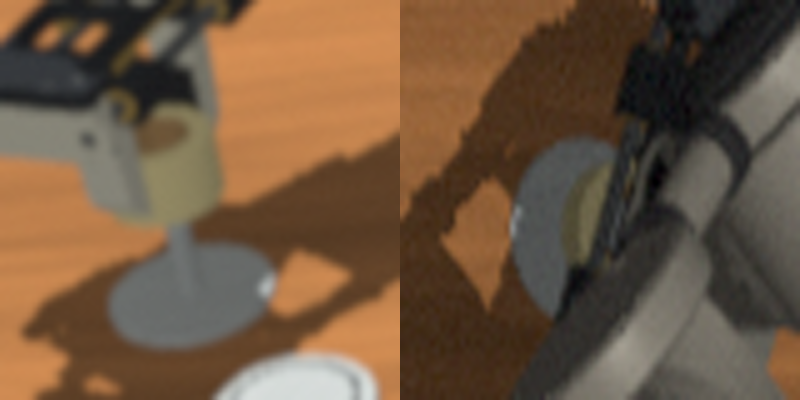

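Tape hangs over the pin with its bottom face centre near (170,198) and the pin tip at (177,225), as predicted, perhaps 2 mm toward +y. I'll correct for that and descend.

move_arm:
  deltas:
    - {"x":-0.002,"y":0.0005,"z":0.008,"wx":0,"wy":0,"wz":0,"hand":0.4}
    - {"x":-0.002,"y":0.0005,"z":0.016,"wx":0,"wy":0,"wz":0,"hand":0.4}
    - {"x":-0.002,"y":0.0005,"z":0.025,"wx":0,"wy":0,"wz":0,"hand":0.4}
    - {"x":-0.002,"y":0.0005,"z":0.035,"wx":0,"wy":0,"wz":0,"hand":0.4}
    - {"x":-0.002,"y":0.0005,"z":0.043,"wx":0,"wy":0,"wz":0,"hand":0.4}
    - {"x":-0.002,"y":0.0005,"z":0.047,"wx":0,"wy":0,"wz":0,"hand":0.4}
    - {"x":-0.002,"y":0.0005,"z":0.047,"wx":0,"wy":0,"wz":0,"hand":0.4}

```text
time: 20.58
tool_pos: [0.4346, -0.3649, 0.0253]
tool_rot: [-3.141, -0.0, 1.197]
contact_force: [1.1, -0.0, -0.7]
opening: 0.0566
```

move_arm:
  deltas:
    - {"x":0,"y":0,"z":0.004,"wx":0,"wy":0,"wz":0,"hand":0.4}
    - {"x":0,"y":0,"z":0.007,"wx":0,"wy":0,"wz":0,"hand":0.4}
    - {"x":0,"y":0,"z":0.008,"wx":0,"wy":0,"wz":0,"hand":0.4}
    - {"x":0,"y":0,"z":0.008,"wx":0,"wy":0,"wz":0,"hand":0.4}

```text
time: 21.08
tool_pos: [0.4347, -0.365, 0.0176]
tool_rot: [3.142, 0.0, 1.197]
contact_force: [0.4, -0.2, -0.4]
opening: 0.0563
```

move_arm:
  deltas:
    - {"x":0,"y":0,"z":0.0007,"wx":0,"wy":0,"wz":0,"hand":0.4}
    - {"x":0,"y":0,"z":0.0007,"wx":0,"wy":0,"wz":0,"hand":0.85}
    - {"x":0,"y":0,"z":0.0007,"wx":0,"wy":0,"wz":0,"hand":0.85}
    - {"x":0,"y":0,"z":0.0007,"wx":0,"wy":0,"wz":0,"hand":0.85}
    - {"x":0,"y":0,"z":-0.02,"wx":0,"wy":0,"wz":0,"hand":0.85}
    - {"x":0,"y":0,"z":-0.06,"wx":0,"wy":0,"wz":0,"hand":1}
    - {"x":0,"y":0,"z":-0.11,"wx":0,"wy":0,"wz":0,"hand":1}
    - {"x":0,"y":0,"z":-0.13,"wx":0,"wy":0,"wz":0,"hand":1}

```text
time: 22.08
tool_pos: [0.4356, -0.3659, 0.1508]
tool_rot: [3.137, 0.002, 1.197]
contact_force: [-0.2, -0.3, -0.2]
opening: 0.0912
```

```bash
python3 -c "
from h import *
S=(.4353,-.3644,.147,68.6)
plan((.4704,-.1593,.147,68.6),(.4704,-.1593,.04,68.6),start=S)"
```

```text
now [ 0.4353 -0.3644  0.147 ] 68.6 open 0.0912 F [-0.2 -0.3 -0.2] t 22.075
x 0.2038 y -0.0422 z -0.0000 wz 0.00 rows 3.3
x 0.0000 y 0.0000 z 0.1070 wz 0.00 rows 1.7
```

move_arm:
  deltas:
    - {"x":0.05,"y":-0.0103,"z":0,"wx":0,"wy":0,"wz":0,"hand":1}
    - {"x":0.1,"y":-0.0207,"z":0,"wx":0,"wy":0,"wz":0,"hand":1}
    - {"x":0.15,"y":-0.031,"z":0,"wx":0,"wy":0,"wz":0,"hand":1}
    - {"x":0.195,"y":-0.0404,"z":0,"wx":0,"wy":0,"wz":0,"hand":1}
    - {"x":0.2038,"y":-0.0422,"z":0,"wx":0,"wy":0,"wz":0,"hand":1}
    - {"x":0.2038,"y":-0.0422,"z":0,"wx":0,"wy":0,"wz":0,"hand":1}

```text
time: 22.82
tool_pos: [0.47, -0.1598, 0.1477]
tool_rot: [3.141, 0.0, 1.198]
contact_force: [0.9, -0.3, 0.5]
opening: 0.0917
```

```bash
python3 -c "
from h import *
a=viewer.read_camera('scene')[160:260,75:235,::-1];b=viewer.read_camera('top')[170:230,280:400,::-1]
cv2.imwrite('pics/s9.png',np.vstack([cv2.resize(a,(480,300),interpolation=2),cv2.resize(b,(600,300),interpolation=2)[:,:480]]))
plan((.4704,-.1593,.04,68.6))"
```

```text
now [ 0.4698 -0.1609  0.1476] 68.56 open 0.092 F [0.5 0.1 0.3] t 22.925
x 0.0017 y -0.0001 z 0.1076 wz -0.04 rows 1.7
```

View pics/s9.png

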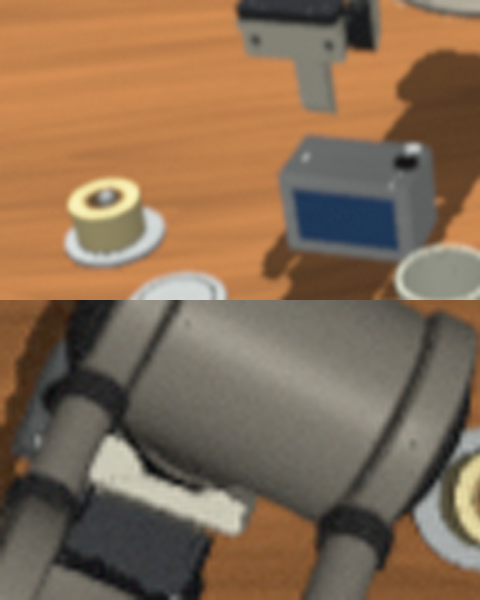

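The tape is over the pin, with the pin tip visible in its bore at (106,197). The can still stands where it was.

move_arm:
  deltas:
    - {"x":0,"y":0,"z":0.03,"wx":0,"wy":0,"wz":0,"hand":1}
    - {"x":0,"y":0,"z":0.065,"wx":0,"wy":0,"wz":0,"hand":1}
    - {"x":0,"y":0,"z":0.1,"wx":0,"wy":0,"wz":0,"hand":1}
    - {"x":0,"y":0,"z":0.107,"wx":0,"wy":0,"wz":0,"hand":1}
    - {"x":0,"y":0,"z":0.107,"wx":0,"wy":0,"wz":0,"hand":0.45}
    - {"x":0,"y":0,"z":0.107,"wx":0,"wy":0,"wz":0,"hand":0.45}
    - {"x":0,"y":0,"z":0.107,"wx":0,"wy":0,"wz":0,"hand":0.45}
    - {"x":0,"y":0,"z":0.107,"wx":0,"wy":0,"wz":0,"hand":0.45}
  grip_force: 40

```text
time: 23.92
tool_pos: [0.4705, -0.1602, 0.0416]
tool_rot: [3.139, 0.0, 1.197]
contact_force: [-0.6, -0.4, 6.1]
opening: 0.0637
```

```bash
python3 -c "
from h import *
S=(.4704,-.1593,.04,68.6)
plan((.4704,-.1593,.2,68.6),(.6301,.097,.2,86.9),(.6301,.097,.042,86.9),start=S)
s=monitor.observe();print(s['tool_pos'],s['tool_rot'])"
```

```text
now [ 0.4704 -0.1593  0.04  ] 68.6 open 0.0637 F [-0.6 -0.4  6.1] t 23.925
x 0.0000 y 0.0000 z -0.1600 wz 0.00 rows 2.6
x 0.2969 y 0.0552 z -0.0000 wz -18.30 rows 4.8
x 0.0000 y 0.0000 z 0.1580 wz 0.00 rows 2.5
[ 0.47048871 -0.16018771  0.04159422] [3.13928213e+00 4.04934975e-04 1.19738991e+00]
```

move_arm:
  deltas:
    - {"x":0,"y":0,"z":-0.015,"wx":0,"wy":0,"wz":0,"hand":0.45}
    - {"x":0,"y":0,"z":-0.045,"wx":0,"wy":0,"wz":0,"hand":0.45}
    - {"x":0,"y":0,"z":-0.085,"wx":0,"wy":0,"wz":0,"hand":0.45}
    - {"x":0,"y":0,"z":-0.12,"wx":0,"wy":0,"wz":0,"hand":0.45}
    - {"x":0,"y":0,"z":-0.15,"wx":0,"wy":0,"wz":0,"hand":0.45}
    - {"x":0,"y":0,"z":-0.16,"wx":0,"wy":0,"wz":0,"hand":0.45}
    - {"x":0.02,"y":0.0037,"z":-0.16,"wx":0,"wy":0,"wz":-1,"hand":0.45}
    - {"x":0.06,"y":0.0112,"z":-0.16,"wx":0,"wy":0,"wz":-3,"hand":0.45}

```text
time: 24.92
tool_pos: [0.5015, -0.1082, 0.1999]
tool_rot: [-3.14, 0.0, 1.248]
contact_force: [-0.5, -0.5, -2.0]
opening: 0.0637
```

```bash
python3 -c "
from h import *
import numpy as np
c,n=np.cos(np.radians(68.6)),np.sin(np.radians(68.6))
x,y=.06,.0112
plan((.6301,.097,.2,86.9),start=(.4704+c*x+n*y,-.1593+n*x-c*y,.2,71.6))"
```

```text
now [ 0.5027 -0.1075  0.2   ] 71.6 open 0.0637 F [-0.5 -0.5 -2. ] t 24.925
x 0.2343 y 0.0563 z -0.0000 wz -15.30 rows 3.9
```

move_arm:
  deltas:
    - {"x":0.045,"y":0.0108,"z":0,"wx":0,"wy":0,"wz":-3,"hand":0.45}
    - {"x":0.09,"y":0.0216,"z":0,"wx":0,"wy":0,"wz":-6,"hand":0.45}
    - {"x":0.135,"y":0.0324,"z":0,"wx":0,"wy":0,"wz":-9,"hand":0.45}
    - {"x":0.175,"y":0.042,"z":0,"wx":0,"wy":0,"wz":-12,"hand":0.45}
    - {"x":0.21,"y":0.0505,"z":0,"wx":0,"wy":0,"wz":-14.5,"hand":0.45}
    - {"x":0.2343,"y":0.0563,"z":0.01,"wx":0,"wy":0,"wz":-15.3,"hand":0.45}
    - {"x":0.2343,"y":0.0563,"z":0.035,"wx":0,"wy":0,"wz":-15.3,"hand":0.45}
    - {"x":0.2343,"y":0.0563,"z":0.065,"wx":0,"wy":0,"wz":-15.3,"hand":0.45}

```text
time: 25.92
tool_pos: [0.6291, 0.0966, 0.1336]
tool_rot: [-3.14, 0.001, 1.517]
contact_force: [0.1, 0.5, -3.5]
opening: 0.0637
```

move_arm:
  deltas:
    - {"x":0,"y":0,"z":0.03,"wx":0,"wy":0,"wz":0,"hand":0.45}
    - {"x":0,"y":0,"z":0.055,"wx":0,"wy":0,"wz":0,"hand":0.45}
    - {"x":0,"y":0,"z":0.07,"wx":0,"wy":0,"wz":0,"hand":0.45}
    - {"x":0,"y":0,"z":0.07,"wx":0,"wy":0,"wz":0,"hand":0.45}
    - {"x":0,"y":0,"z":0.07,"wx":0,"wy":0,"wz":0,"hand":0.45}

```text
time: 26.55
tool_pos: [0.6301, 0.0964, 0.0664]
tool_rot: [3.14, -0.0, 1.516]
contact_force: [-0.3, 0.1, -2.5]
opening: 0.0639
```

```bash
python3 -c "
from h import *
crop('scene','pics/s10.png',260,190,370,290,6)
plan((.6301,.097,.042,86.9))"
```

```text
now [0.6303 0.0965 0.0667] 86.89 open 0.0639 F [ 0.8 -0.3 -2.6] t 26.6
x 0.0005 y -0.0002 z 0.0247 wz -0.01 rows 0.4
```

View pics/s10.png

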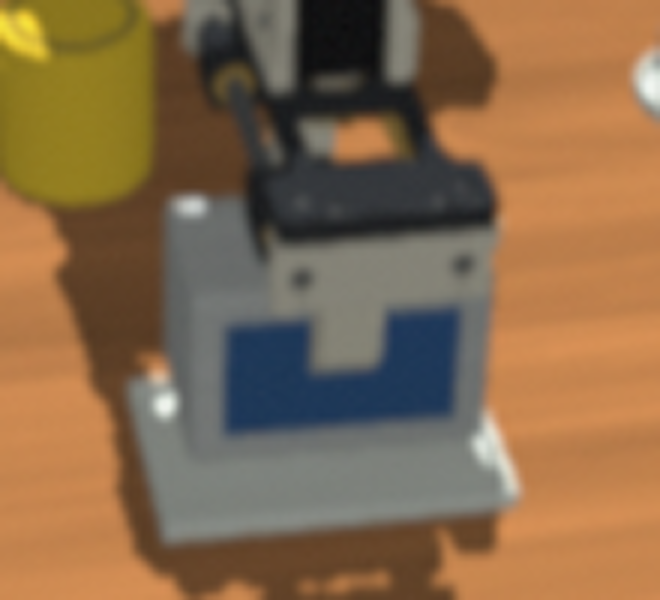

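The can hangs upright, squared with the tray and centred over it. Lowering it now.

move_arm:
  deltas:
    - {"x":0,"y":0,"z":0.01,"wx":0,"wy":0,"wz":0,"hand":0.45}
    - {"x":0,"y":0,"z":0.018,"wx":0,"wy":0,"wz":0,"hand":0.45}
    - {"x":0,"y":0,"z":0.0215,"wx":0,"wy":0,"wz":0,"hand":0.45}
    - {"x":0,"y":0,"z":0.023,"wx":0,"wy":0,"wz":0,"hand":0.45}
    - {"x":0,"y":0,"z":0.023,"wx":0,"wy":0,"wz":0,"hand":0.45}

```text
time: 27.22
tool_pos: [0.6291, 0.0965, 0.0437]
tool_rot: [-3.141, 0.0, 1.517]
contact_force: [-5.1, -1.0, 7.0]
opening: 0.0637
```

move_arm:
  deltas:
    - {"x":0,"y":0,"z":0,"wx":0,"wy":0,"wz":0,"hand":1}
    - {"x":0,"y":0,"z":0,"wx":0,"wy":0,"wz":0,"hand":1}
    - {"x":0,"y":0,"z":0,"wx":0,"wy":0,"wz":0,"hand":1}
    - {"x":0,"y":0,"z":-0.02,"wx":0,"wy":0,"wz":0,"hand":1}
    - {"x":0,"y":0,"z":-0.06,"wx":0,"wy":0,"wz":0,"hand":1}
    - {"x":0,"y":0,"z":-0.11,"wx":0,"wy":0,"wz":0,"hand":1}
    - {"x":0,"y":0,"z":-0.16,"wx":0,"wy":0,"wz":0,"hand":1}
    - {"x":0,"y":0,"z":-0.18,"wx":0,"wy":0,"wz":0,"hand":1}

```text
time: 28.22
tool_pos: [0.6307, 0.0966, 0.2263]
tool_rot: [3.136, -0.0, 1.517]
contact_force: [-0.3, 0.2, -0.0]
opening: 0.0916
```

move_arm:
  deltas:
    - {"x":0,"y":-0.05,"z":0,"wx":0,"wy":0,"wz":0,"hand":1}
    - {"x":0,"y":-0.1,"z":0,"wx":0,"wy":0,"wz":0,"hand":1}
    - {"x":0,"y":-0.15,"z":0,"wx":0,"wy":0,"wz":0,"hand":1}
    - {"x":0,"y":-0.2,"z":0,"wx":0,"wy":0,"wz":0,"hand":1}
    - {"x":0,"y":-0.2,"z":0,"wx":0,"wy":0,"wz":0,"hand":1}
    - {"x":0,"y":-0.2,"z":0,"wx":0,"wy":0,"wz":0,"hand":1}

```text
time: 28.98
tool_pos: [0.4308, 0.1074, 0.2231]
tool_rot: [3.139, -0.0, 1.517]
contact_force: [1.0, 0.0, 0.1]
opening: 0.092
```

```bash
python3 - <<'E'
from h import *
im=viewer.read_camera('top')[:,:,::-1]
t=np.vstack([cv2.resize(im[115:225,110:270],(800,550),interpolation=2)])
cv2.imwrite('pics/t1.png',t)
im=cv2.resize(im[120:230,320:420],(660,600)[:2],interpolation=2) if 0 else cv2.resize(im[120:230,320:420],None,fx=5.4,fy=5.4,interpolation=2)
cv2.imwrite('pics/t2.png',im)
# expected pixels of object tops at perfect placement
O=dict(block=(.6337,.2944,.034),can=(.6301,.097,.077),flat=(.4242,.3346,.038))
for n,X in O.items(): print(n,((p('top',np.array(X))-[110,115]+.5)*5-.5).round())
for n,X in dict(paint=(.631,-.2903,.077),tape=(.4356,-.3624,.042)).items(): print(n,((p('top',np.array(X))-[320,120]+.5)*5.4-.5).round())
print(monitor.observe()['tool_pos'])
E
```

```text
block [157. 121.]
can [504. 111.]
flat [ 76. 498.]
paint [189.  88.]
tape [324. 483.]
[0.43107547 0.10730883 0.222867  ]
```

View pics/t1.png

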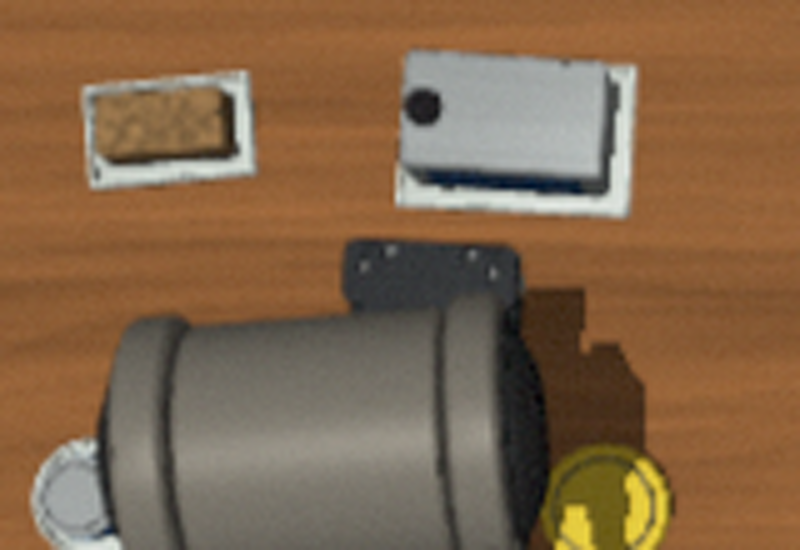

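View pics/t2.png

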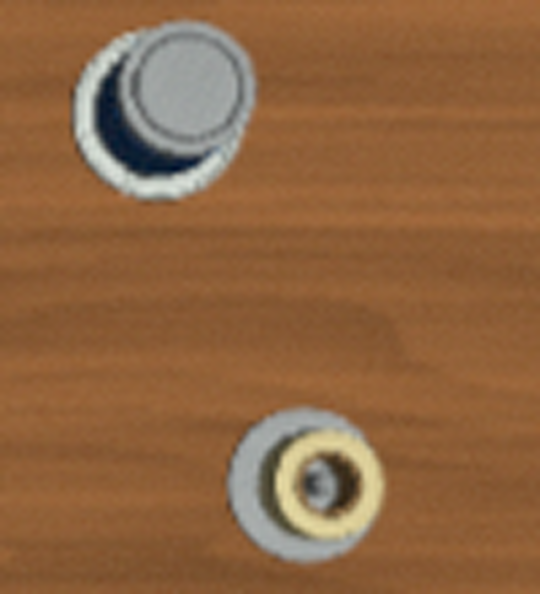

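All five match the predicted pixels for correct placement to within about 1 camera pixel (~3 mm).

```bash
python3 -c "
from h import *
print(robot.hand_in())"
```

```text
the job is handed in; nothing more can be done
None
```

I took both piles apart and set all five things on their places, then handed the job in at about 29 s of the 139 s allowed. Handing in gave no verdict, so what follows rests on my own last pictures and force readings.

- **Order:** sanding block to the small tray, flat tin to the small dish, paint tin to the large dish, tape roll over the pin, and oblong can to the large tray.
- **Position:** in the last top-camera pictures, every object's top lay within about 1 camera pixel (about 3 mm) of where a centred, flat placement should appear. The limits are 12–13 mm.
- **Fit:** all stand upright inside their rims, and the pin shows in the tape's bore.
- **Gentleness:** the highest contact force I read at a set-down was about 9 N. The gripper was open and clear of everything at the end.
- **Disagreement:** while the tape hung over the pin, it looked up to about 4 mm off along the finger-width direction, and slightly tilted. I shifted it 2 mm before lowering. It went down without contact and now reads about 2.5 mm from the predicted spot.

No checks failed.

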